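# Close up the rack row on the tube scanner and start the scan

## Robot

A 6-joint arm with a two-finger parallel gripper is mounted at the origin on a cart in front of the work surface, level with it; the furniture and walls round the work are solid. World frame = base frame: x ahead of the robot, y to its left, z up, the work surface at z = 0. Lengths are in m, angles in rad, forces in N, time in s.
With the tool pointing down it reaches from about 0.3 to 1 m from the base axis. Payload 5.1 kg.
Tool frame: the origin (TCP) lies between the finger pads; the fingertips stand 8 mm ahead of it and the grasp point (between the pads) lies 11 mm behind it; z points along the fingers, y is the line along which they close (so a half turn about z gives the same grasp; the last joint's range is limited). The gripper opens to 95 mm and grips with 3 to 60 N. Pads are 20 mm wide; open, the fingers measure 119 mm over their backs; the gripper's body (75 mm by 180 mm) begins 59 mm behind the grasp point.
Start: joints at [1.115, 0.124, 1.65, -0, 1.367, -0.083], TCP at [0.237, 0.605, 0.223] pointing down, gripper open.
Joint ranges: [-2.61, 2.61], [-1.02, 2.33], [0.03, 2.71], [-1.35, 4.49], [0.32, 2.68], [-2.91, 2.91]. Speed limits (rad/s): [2.57, 2.57, 3.14, 3.14, 3.14, 3.14].

## Interface

Orientations are given as a rotation vector (axis times angle).
In Python, from bench import ctrl gives the robot as it stands. The module is installed in compiled form; this text tells all that it offers.
- The arm moves only by the shell command python3 -m inch 'ROWS' [FORCE]. ROWS is JSON, a list of rows, each a list of 3 entries, a list of its own where there are three numbers: the gripper command: -1 is fully open, 1 is shut, values between are in proportion, then the shift along the tool's x, y, z in cm, then the turn, a rotation vector about the tool's x, y, z in degrees. A call has 1 to 20 rows; each row is the pose to reach, as a shift and turn from the pose commanded when the call began, along the tool's axes at that moment; what a row does not reach only later rows make up. A row lasts 1/10 s, in which the tool goes at most 50 mm and 8.59 degrees, less where a joint would pass 70% of its speed; a pose out of reach is approached as far as the arm can. A call with a gripper value outside its range is refused whole. The fingers move at their own pace and stop on an object; FORCE is the grip in N (left out, the last holds). Time passes only in rows, so rows that repeat a pose let the fingers close. It gives the time, the measured TCP pose, the force, the opening and the grip force at its end, in the units of the state.
- ctrl.observe(): the state, without advancing time (a new reading comes with each control period).
- ctrl.snapshot(name): name is "scene" or "top"; returns the picture (384x512x3 uint8, red, green, blue); there is no depth.
- ctrl.camera_model(name): a dict with "intrinsics" (3x3 intrinsics, pixels), "extrinsics" (4x4, takes a point from world to camera coordinates). Camera axes: x right, y up, looking along -z (the intrinsics and any distortion apply to the point x, -y, -z); pixel columns grow to the right and rows downward; lengths in m; the calibration is good to about 2 mm. A picture is of the moment at which its call begins. camera_model takes no time and is no camera call.
- ctrl.sign_off(): hands the job in; it is judged then, once.
Trained networks look in the newest picture that a camera, given by its name, has taken for a name from the list of things; names that differ only in an ending like _2 or _b are one class to them, and where a whole thing is asked for, a point or a joint stands for the part that bears it (a point fixed in the world has none). Each returns a list of dicts, best first, with "conf" (0 to 1); they miss things now and then, are a little off and sometimes report something else, mostly with a low value. They report only what shows in the picture. A call takes as long as a camera call.
- ctrl.search_frame(camera, query): "location" ([x, y, z] in m, in world coordinates, good to about 4 mm: the middle of the surface that is visible of it).
- ctrl.mark_of(camera, query): "location" ([x, y, z] in m, in world coordinates, good to about 4 mm: a listed point, or the origin of a listed thing).
The state is a dict: "time_s": time; "qpos": joint angles; "qvel": joint speeds; "joint_torque": joint torques, N m; "eef_pos": TCP position; "tcp_rot": TCP orientation; "contact_force": force on the tool from outside, world axes, zero at the start; "moment": the same for the moment, N m; "grip_width": finger opening in m; "grasp_force": force on a finger pad.
Only numpy, scipy, OpenCV 4.12 (cv2) and the standard library are available. Lean on these libraries where they do the work, as an engineer would, in place of code of your own. Each camera call takes 0.05 s, during which the arm holds its last target. There are 200 camera calls.

## Task

Get the bench scanner ready and start it: lift the tube rack that stands on the bench, tubes and all, onto the scanner's deck and butt it end to end against the rack already standing there, with no gap between the two and its long side flush along the low steel guide rail, because the scanner counts tube positions along one unbroken row. Then press the spring treadle down to its stop and let it come up again. Keep the tubes in their racks, leave the first rack at its end stop and do not disturb the other things on the bench.

Things in the scene. Friction and masses are not known exactly. Their poses are not given: they have to be found in the camera images.
- scanner: bench scanner for tube racks, fixed: grey base x -80..110, y -170..170 mm with a flat deck 28 mm above the bench; origin on the bench; x from its open front to the white reader console at its back (x 60..110 mm, 86 mm high). Racks stand on the deck in a row along y, in front of the guide rail. The treadle's housing takes up the +y end of the deck (x -76..23, y 82..162 mm)
- lane_corner (a point): corner on the scanner's deck where rail and end stop meet, axes as the scanner's. The low steel guide rail starts here and runs 216 mm along +y, its front face at x = 0, 7 mm thick, its top 14 mm above the deck. The steel end stop runs 60 mm along -x, its face at y = 0, its top 24 mm above the deck. The lane's front is open
- rack_loose: the tube rack on the bench to be brought: 52 x 94 x 70 mm (x, y, z), 0.17 to 0.3 kg, origin at the centre of its underside, long axis y. Flat end plates 52 mm wide at y = -47 and 47 mm, full height; between them long bars (outer faces x = +-23 mm) and cross bars (ends at x = +-24 mm; y = 0 and +-21.5 mm) at heights 27..33 and 63..69 mm. Either end may face the other rack
- rack_grip (a point): good grasp point of rack_loose, between two cross bars at its top: x = 0, y = -10.5, z = 66 mm in the rack, axes as the rack's; grip across x (48 mm wide here). The two tubes at the rack's +y end rise to 55 mm above this point; their caps reach from y = 22 to 44 mm in the rack
- rack_home: tube rack, the same kind and size as rack_loose, loose, already standing on the scanner's deck against end stop and rail; origin at the centre of its underside, 28 mm above the bench, long axis y along the rail; it carries three tubes in the two columns next to the end stop (y = -33 and -10.5 mm in the rack)
- treadle (a joint): angle of the scan treadle, rad: 0 up at rest, 0.20 fully down on its stop; a spring returns it. A ribbed steel plate 64 mm wide (y) and 78 mm long (x), hinged at its rear edge about the scanner's y axis at x = 12, y = 122, z = 50 mm of the scanner; its raised front is pressed down; about 2 N there start it and about 6 N bring it to the stop
- treadle_pad (a point): point on the treadle's ribbed top, 56 mm in front of its hinge, 65 mm above the bench at rest and about 54 mm when fully down; press here
- tube_d: closed 15 ml centrifuge tube, 17 mm body, 22 mm cap, 117 mm tall, origin at its tip, axis z; stands loosely in rack_loose at x = 11, y = 33 mm, tip 4 mm above the rack's underside
- tube_e: the same, in rack_loose at x = -11, y = 33 mm
- tube_a: the same, in rack_home at x = 11, y = -33 mm
- tube_b: the same, in rack_home at x = -11, y = -33 mm
- tube_c: the same, in rack_home at x = 10.5, y = -10.5 mm
- tip_box: bystander: blue pipette tip box with a clear lid, 93 x 118 x 85 mm, origin at the centre of its underside
- bottle_water: bystander: small white bottle with a blue cap, 40 mm across and 88 mm tall, origin at the centre of its underside
- lab_timer: bystander: flat white bench timer, 62 x 66 x 18 mm, origin at the centre of its underside
- dish_60b: bystander: clear culture dish, 63 mm across, 14 mm high, origin at the centre of its underside

How it is judged:
On the way, in this order (a step that is already met when the one before it is completed fails the run):
1. the second rack stands on the deck, butted flush against the first and along the guide rail, and is let go (y of rack_loose in the frame of rack_home between 0.09 and 0.0965 m and x of rack_loose in the frame of rack_home between -0.003 and 0.003 m and z of rack_loose in the frame of rack_home between -0.003 and 0.003 m and angle between the y axis of rack_loose and the y axis of rack_home, either way round below 0.03 rad and angle between rack_loose's own z axis and vertical below 0.05 rad and distance of rack_home from where it was at the start of the episode below 0.005 m and contact force between rack_loose and the fingers below 0.1 N), for 0.2 s.
2. the treadle is pressed down to its stop with the row still closed (y of rack_loose in the frame of rack_home between 0.09 and 0.0965 m and x of rack_loose in the frame of rack_home between -0.003 and 0.003 m and z of rack_loose in the frame of rack_home between -0.003 and 0.003 m and angle between the y axis of rack_loose and the y axis of rack_home, either way round below 0.03 rad and angle between rack_loose's own z axis and vertical below 0.05 rad and distance of rack_home from where it was at the start of the episode below 0.005 m and value of joint treadle above 0.17 rad), for 0.1 s.
At the end, for the whole second after the job is handed in: rack_loose stands upright on the deck at rest, end to end with rack_home: gap under 2.5 mm, long sides in line within 3 mm, parallel within 0.03 rad; rack_home is within 5 mm of where it started; all five tubes still stand in their racks; the treadle is up again (under 0.03 rad) (y of rack_loose in the frame of rack_home between 0.09 and 0.0965 m and x of rack_loose in the frame of rack_home between -0.003 and 0.003 m and z of rack_loose in the frame of rack_home between -0.003 and 0.003 m and angle between the y axis of rack_loose and the y axis of rack_home, either way round below 0.03 rad and angle between rack_loose's own z axis and vertical below 0.05 rad and distance of rack_home from where it was at the start of the episode below 0.005 m and value of joint treadle below 0.03 rad and linear speed of rack_loose below 0.01 m/s and angle between each of tube_a, tube_b, tube_c, tube_d, tube_e's own z axis and vertical below 0.2 rad and distance between each of tube_a, tube_b, tube_c and rack_home below 0.045 m and distance between each of tube_d, tube_e and rack_loose below 0.045 m); the robot touches nothing.
It fails at once if a rack is tipped more than 25 degrees (angle between any of rack_loose, rack_home's own z axis and vertical above 0.44 rad).
It fails at once if the first rack is knocked more than 20 mm from its place (distance of rack_home from where it was at the start of the episode above 0.02 m).
It fails at once if a bystander is moved more than 30 mm (distance of any of tip_box, bottle_water, lab_timer, dish_60b from where it was at the start of the episode above 0.03 m).
It also fails if it takes over 54 s, if anything falls off the work surface, if the arm or the gripper's body presses on something with over 40 N, if the wrist force passes 120 N, or if a joint passes its speed limit or range.

## Working session

There is one attempt and no reset: what is moved stays moved. The work goes in short steps, Python scripts to look and compute and a shell command to move; the robot and the scene stay as the last step left them, time stands still between calls to the robot, and variables do not carry over. Pictures are saved under pics/ and viewed, at most 10 in all, crops included, and the job is handed in when it is done.

```bash
mkdir -p pics; cat > h.py <<'E'
import numpy as np, cv2
from bench import ctrl
from scipy.spatial.transform import Rotation as R
def proj(cam,P):
    m=ctrl.camera_model(cam);K=np.array(m["intrinsics"]);E=np.array(m["extrinsics"])
    p=(E@np.append(P,1))[:3];p=K@np.array([p[0],-p[1],-p[2]]);return (p[:2]/p[2]).round(1)
def ray(cam,uv,z):
    m=ctrl.camera_model(cam);K=np.array(m["intrinsics"]);E=np.array(m["extrinsics"])
    d=np.linalg.inv(K)@np.array([uv[0],uv[1],1]);d=E[:3,:3].T@np.array([d[0],-d[1],-d[2]]);c=-E[:3,:3].T@E[:3,3]
    return c+d*(z-c[2])/d[2]
def tool(P):
    s=ctrl.observe();return (R.from_rotvec(s["tcp_rot"]).inv().apply(np.array(P)-s["eef_pos"])*100).round(2)
E
python3 - <<'E'
from h import *
for c in("scene","top"):
    im=ctrl.snapshot(c);cv2.imwrite(f"pics/{c}0.png",cv2.resize(im[:,:,::-1],None,fx=1.5,fy=1.5,interpolation=cv2.INTER_CUBIC))
    for q in("scanner","lane_corner","rack_loose","rack_grip","rack_home","treadle_pad","tube_d","tip_box","bottle_water","lab_timer","dish_60b"):
        print(c,q,[(np.round(r["location"],4).tolist(),round(r["conf"],2),proj(c,r["location"]).tolist()) for r in ctrl.mark_of(c,q)[:5]])
s=ctrl.observe();print(s);print(R.from_rotvec(s["tcp_rot"]).as_matrix().round(3))
E
```

```text
scene scanner [([0.6708, 0.1264, -0.0041], 0.72, [228.4, 171.2]), ([0.4763, -0.228, -0.0002], 0.55, [290.4, 223.6]), ([0.5149, 0.1838, 0.0034], 0.52, [194.2, 185.3])]
scene lane_corner [([0.4847, -0.3922, 0.0245], 0.71, [338.9, 231.0])]
scene rack_loose [([0.4904, 0.1526, -0.0053], 0.85, [197.7, 192.7])]
scene rack_grip [([0.4963, 0.1381, 0.0639], 0.74, [200.6, 177.2])]
scene rack_home [([0.4585, -0.3414, 0.0265], 0.98, [321.1, 230.5])]
scene treadle_pad [([0.4267, -0.1097, 0.0692], 0.79, [252.3, 205.0])]
scene tube_d [([0.4479, -0.3775, 0.0332], 0.64, [330.9, 234.2]), ([0.5146, 0.1814, 0.0047], 0.58, [194.6, 185.2]), ([0.4993, 0.184, 0.0027], 0.54, [191.8, 187.5]), ([0.4699, -0.3526, 0.0312], 0.43, [325.8, 228.3])]
scene tip_box [([0.6713, 0.1268, -0.0034], 0.61, [228.3, 170.9])]
scene bottle_water [([0.6218, 0.249, -0.0031], 0.59, [195.7, 169.2]), ([0.4458, -0.3752, 0.0333], 0.47, [330.0, 234.3])]
scene lab_timer [([0.3954, -0.5271, 0.0016], 0.92, [371.9, 267.6])]
scene dish_60b [([0.3893, 0.3287, -0.0048], 0.65, [142.3, 193.8])]
top scanner [([0.4804, -0.2306, -0.0009], 0.83, [292
[... 1033 characters left out ...]
8147e-01,  1.65027215e+00,  6.55667515e-05,
        1.36748185e+00, -8.26098030e-02]), 'qvel': array([-0.00114111,  0.00038655, -0.00026744,  0.00056138, -0.00186293,
        0.00083091]), 'joint_torque': array([ 2.71178578e-05, -4.17583609e+01, -3.60227895e+01,  7.75168743e-02,
        4.28734766e-02, -2.44267710e-06]), 'eef_pos': array([0.23676592, 0.60535228, 0.22266742]), 'tcp_rot': array([-5.82220196e-01, -3.08711613e+00, -7.29995272e-05]), 'contact_force': array([-0.00706687, -0.12883203,  0.65661571]), 'moment': array([-0.02128256, -0.04896464, -0.03894122]), 'grasp_force': 0.0, 'grip_width': 0.09488073869884453}
[[-0.931  0.364 -0.   ]
 [ 0.364  0.931  0.   ]
 [ 0.     0.    -1.   ]]
```

View pics/top0.png

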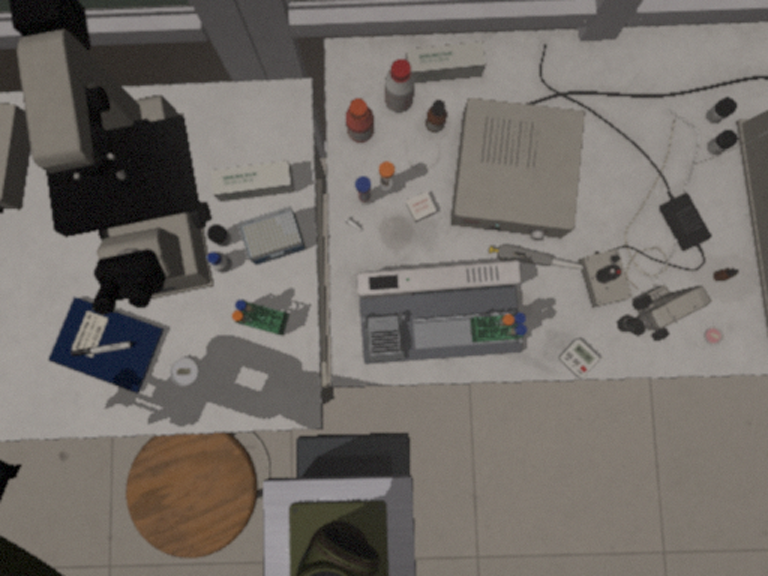

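View pics/scene0.png

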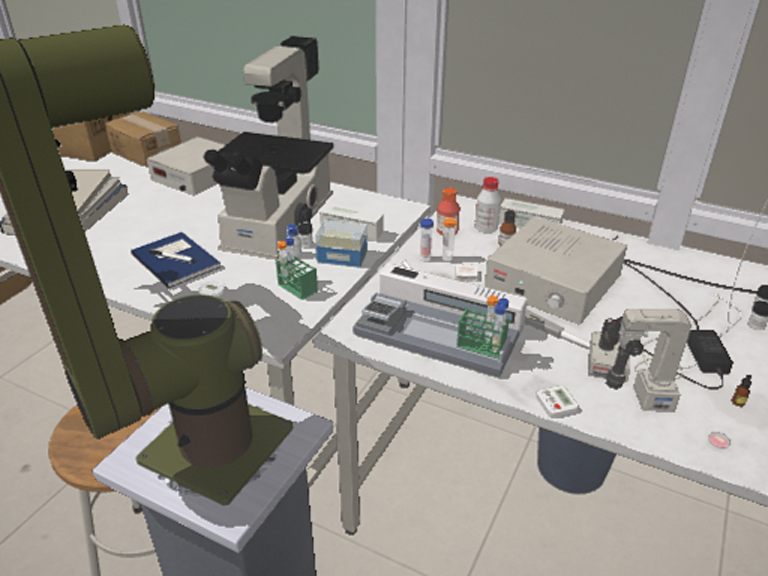

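```bash
python3 - <<'E'
from h import *
im=ctrl.snapshot("top")[:,:,::-1]
a=cv2.resize(im[170:250,140:210],None,fx=5.5,fy=5.5,interpolation=cv2.INTER_CUBIC)
b=cv2.resize(im[170:250,290:360],None,fx=5.5,fy=5.5,interpolation=cv2.INTER_CUBIC)
cv2.imwrite("pics/crop1.png",np.hstack([a,b]))
for c in ("top","scene"):
  E=np.array(ctrl.camera_model(c)["extrinsics"]);print(c,-E[:3,:3].T@E[:3,3])
for k in range(3):
  ctrl.snapshot("top")
  for q in("rack_loose","rack_grip","tube_d","lane_corner","scanner","rack_home"):
    print(q,[(np.round(r["location"],4).tolist(),round(r["conf"],2)) for r in ctrl.mark_of("top",q)])
E
```

```text
top [ 0.38598967 -0.10775446  1.31908385]
scene [-0.61616615 -0.66087164  0.94040768]
rack_loose [([0.4979, 0.1516, -0.0053], 0.82), ([0.5148, 0.1768, -0.0018], 0.61)]
rack_grip []
tube_d [([0.4951, 0.1885, -0.0024], 0.51), ([0.4694, -0.3759, 0.034], 0.43), ([0.5179, 0.1793, 0.0002], 0.39), ([0.4654, -0.3497, 0.0343], 0.39), ([0.448, -0.3785, 0.0326], 0.38)]
lane_corner [([0.4878, -0.3894, 0.033], 0.6), ([0.4923, 0.1853, -0.0024], 0.54)]
scanner [([0.48, -0.2306, -0.0011], 0.74)]
rack_home [([0.4612, -0.3396, 0.0234], 0.95)]
rack_loose [([0.4988, 0.1513, -0.0056], 0.84)]
rack_grip [([0.4918, 0.1401, 0.0647], 0.89)]
tube_d [([0.4664, -0.3505, 0.0324], 0.66), ([0.5178, 0.1798, -0.0026], 0.6), ([0.4488, -0.3757, 0.0314], 0.6), ([0.4925, 0.1881, -0.0054], 0.58), ([0.4722, -0.3757, 0.031], 0.44), ([0.4817, -0.231, -0.002], 0.24)]
lane_corner [([0.484, -0.3865, 0.0303], 0.77), ([0.4715, -0.3751, 0.0311], 0.23)]
scanner [([0.4804, -0.2294, -0.0012], 0.83), ([0.3843, 0.3256, -0.0044], 0.21)]
rack_home [([0.4598, -0.3377, 0.0239], 0.67)]
rack_loose [([0.4969, 0.1503, -0.0048], 0.94)]
rack_grip [([0.4914, 0.1405, 0.0645], 0.89)]
tube_d [([0.5127, 0.1819, -0.0013], 0.59), ([0.4715, -0.3734, 0.0295], 0.58), ([0.4952, 0.1867, -0.0031], 0.49), ([0.4471, -0.3764, 0.0312], 0.49), ([0.4646, -0.3509, 0.0332], 0.41)]
lane_corner [([0.4856, -0.3869, 0.0303], 0.92)]
scanner [([0.4784, -0.2259, -0.0031], 0.72), ([0.4617, -0.3368, 0.0231], 0.24)]
rack_home [([0.4608, -0.3382, 0.0252], 0.79)]
```

View pics/crop1.png

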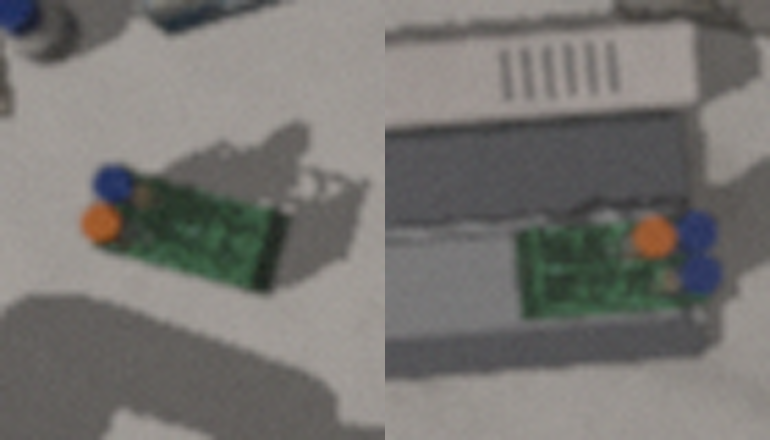

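The top crop shows the loose rack turned about -15°, tubes at its upper-left end (px ~(158,207) full-res); home rack nearly aligned, tubes at its right end. Now I fit the edges precisely.

```bash
python3 - <<'E'
from h import *
im=np.mean([ctrl.snapshot("top").astype(float) for _ in range(6)],0);np.save("avg.npy",im)
g=(im[:,:,1]-0.5*(im[:,:,0]+im[:,:,2]))
# green blobs -> model: rack top plan 52x94 at z=top
for nm,(r0,r1,c0,c1),z in(("loose",(190,240,150,200),.07),("home",(195,240,305,355),.098)):
    m=np.zeros(g.shape,np.uint8);m[r0:r1,c0:c1]=(g[r0:r1,c0:c1]>12)
    ys,xs=np.nonzero(m);P=np.array([ray("top",(x,y),z)[:2] for x,y in zip(xs,ys)]).astype(np.float32)
    (cx,cy),wh,a=cv2.minAreaRect(P*1000);print(nm,len(xs),cx,cy,wh,a)
    C=np.cov(P.T);w,v=np.linalg.eigh(C);print("  pca axis yaw(y)",np.degrees(np.arctan2(-v[0,1]*np.sign(v[1,1]),abs(v[1,1]))),P.mean(0))
gray=im.mean(2)
# scanner front edge: per column strongest vertical gradient
def edge(cols,r0,r1,z,sgn):
    G=cv2.GaussianBlur(gray,(3,3),0);d=sgn*np.gradient(G,axis=0);pts=[]
    for c in cols:
        s=d[r0:r1,c];k=int(np.argmax(s));
        if 0<k<len(s)-1:
            o=(s[k-1]-s[k+1])/(2*(s[k-1]-2*s[k]+s[k+1])+1e-9);pts.append(ray("top",(c,r0+k+o),z)[:2])
    pts=np.array(pts)
    for _ in range(4):
        p=np.polyfit(pts[:,1],pts[:,0],1);e=pts[:,0]-np.polyval(p,pts[:,1]);pts=pts[np.abs(e)<max(.002,1.5*e.std())]
    print("edge yaw",np.degrees(np.arctan(-p[0])),"x at y=-.23:",np.polyval(p,-.23),len(pts),e.std())
edge(range(248,342),228,246,.028,1)
edge(range(243,344),170,183,.086,-1)
edge(range(243,344),188,199,.086,-1)
for p in((.4847,-.3875,.028),(.4847,-.1715,.042)):print(proj("top",p))
E
```

```text
loose 308 492.18243408203125 140.5019989013672 (76.7855224609375, 46.76348114013672) 73.12210083007812
  pca axis yaw(y) -6.27632812380865 [0.4891831  0.13546981]
home 370 455.7098388671875 -336.0909729003906 (49.76850891113281, 97.79450225830078) 1.8155206441879272
  pca axis yaw(y) -10.947685962357797 [ 0.45312938 -0.3244419 ]
edge yaw 2.560602478367473 x at y=-.23: 0.398696942322879 94 0.000473583030562353
edge yaw 2.732292639275734 x at y=-.23: 0.5965319557531681 88 0.0006847476832492326
edge yaw 2.702239768920697 x at y=-.23: 0.5399051031033816 101 0.0003610881392159508
[341.8 210.2]
[274.8 211.9]
```

```bash
python3 - <<'E'
from h import *
for p in((.30,.42,.22),(.38,.23,.2),(.4922,.1402,.17),(.4922,.1402,.057)):print(tool(p))
E
```

```text
[-12.64 -14.96   0.27]
[-27.01 -29.74   2.27]
[-40.73 -34.01   5.27]
[-40.73 -34.01  16.57]
```

```bash
python3 -m inch '[[-1,[-4,-5,0],[0,0,8]],[-1,[-8,-10,0],[0,0,16]],[-1,[-12.6,-15,0.3],[0,0,24]],[-1,[-16,-19,1],[0,0,32]],[-1,[-20,-22.5,1.5],[0,0,40]],[-1,[-24,-26,2],[0,0,48]],[-1,[-27,-29.7,2.3],[0,0,56]],[-1,[-31,-31,2.3],[0,0,64]],[-1,[-35,-32.5,3],[0,0,72]],[-1,[-40.7,-34,4.5],[0,0,80]],[-1,[-40.7,-34,5.3],[0,0,85]],[-1,[-40.7,-34,5.3],[0,0,85]],[-1,[-40.7,-34,5.3],[0,0,85]],[-1,[-40.7,-34,5.3],[0,0,85]],[-1,[-40.7,-34,5.3],[0,0,85]]]' 15
python3 - <<'E'
from h import *
im=ctrl.snapshot("top")[:,:,::-1];cv2.imwrite("pics/a.png",cv2.resize(im[170:250,130:230],None,fx=6,fy=6,interpolation=cv2.INTER_CUBIC))
print(tool((.4922,.1402,.057)),ctrl.observe()["qpos"].round(2))
print(np.degrees(np.arctan2(*R.from_rotvec(ctrl.observe()["tcp_rot"]).as_matrix()[[1,0],1])))
for c in("top","scene"):
  ctrl.snapshot(c)
  for q in("rack_grip","rack_loose","tube_d"):print(c,q,[(np.round(r["location"],4).tolist(),round(r["conf"],2)) for r in ctrl.mark_of(c,q) if r["location"][1]>0])
E
```

```text
time_s: 4.1
eef_pos: [0.4916, 0.1415, 0.1704]
tcp_rot: [2.513, 1.885, 0.002]
contact_force: [-0.7, 0.4, -0.1]
grip_width: 0.0949
grasp_force: 0.0
[-0.11  0.08 11.34] [ 0.18 -0.15  2.01  0.    1.28  0.46]
-16.240753127728585
top rack_grip [([0.4887, 0.1398, 0.0639], 0.82)]
top rack_loose [([0.4971, 0.1524, -0.0071], 0.76)]
top tube_d []
scene rack_grip [([0.4953, 0.14, 0.0656], 0.66), ([0.4973, 0.1859, 0.0024], 0.65)]
scene rack_loose [([0.4976, 0.1511, -0.0072], 0.9), ([0.624, 0.2464, -0.0063], 0.3)]
scene tube_d [([0.5148, 0.1814, 0.0015], 0.62), ([0.4976, 0.1852, -0.0], 0.52)]
```

```bash
python3 -m inch '[[-1,[-0.1,0.1,4],[0,0,0]],[-1,[-0.1,0.1,8],[0,0,0]],[-1,[-0.1,0.1,10],[0,0,0]],[-1,[-0.1,0.1,11.3],[0,0,0]],[-1,[-0.1,0.1,11.3],[0,0,0]],[-1,[-0.1,0.1,11.3],[0,0,0]],[0,[-0.1,0.1,11.3],[0,0,0]],[0.3,[-0.1,0.1,11.3],[0,0,0]],[0.5,[-0.1,0.1,11.3],[0,0,0]],[1,[-0.1,0.1,11.3],[0,0,0]],[1,[-0.1,0.1,11.3],[0,0,0]],[1,[-0.1,0.1,11.3],[0,0,0]],[1,[-0.1,0.1,11.3],[0,0,0]]]' 12
```

```text
time_s: 5.85
eef_pos: [0.4924, 0.1392, 0.0566]
tcp_rot: [-2.515, -1.882, 0.001]
contact_force: [-0.5, -0.5, 1.3]
grip_width: 0.0457
grasp_force: 12.0
```

```bash
python3 -m inch '[[1,[0,0,0],[0,0,0]],[1,[0,0,-1],[0,0,0]],[1,[0,0,-3],[0,0,0]],[1,[0,0,-6],[0,0,0]],[1,[0,0,-9],[0,0,0]],[1,[0,0,-11],[0,0,0]],[1,[0,0,-12],[0,0,0]],[1,[0,0,-12],[0,0,0]],[1,[0,0,-12],[0,0,0]]]' 25
python3 - <<'E'
from h import *
im=ctrl.snapshot("scene")[:,:,::-1];cv2.imwrite("pics/b.png",cv2.resize(im[110:220,140:280],None,fx=5,fy=5,interpolation=cv2.INTER_CUBIC))
s=ctrl.observe();Rm=R.from_rotvec(s["tcp_rot"]).as_matrix();print(Rm.round(3))
for p in((.36,.0,.2),(.43,-.2,.2),(.4345,-.205,.2)):print(tool(p))
E
```

```text
time_s: 6.75
eef_pos: [0.4919, 0.1391, 0.1755]
tcp_rot: [-2.514, -1.882, 0.003]
contact_force: [-0.6, 0.6, -2.9]
grip_width: 0.0451
grasp_force: 25.0
[[ 0.282  0.96  -0.003]
 [ 0.96  -0.282 -0.001]
 [-0.001 -0.003 -1.   ]]
[-17.05  -8.72  -2.46]
[-34.27   3.63  -2.47]
[-34.62   4.2   -2.47]
```

View pics/b.png

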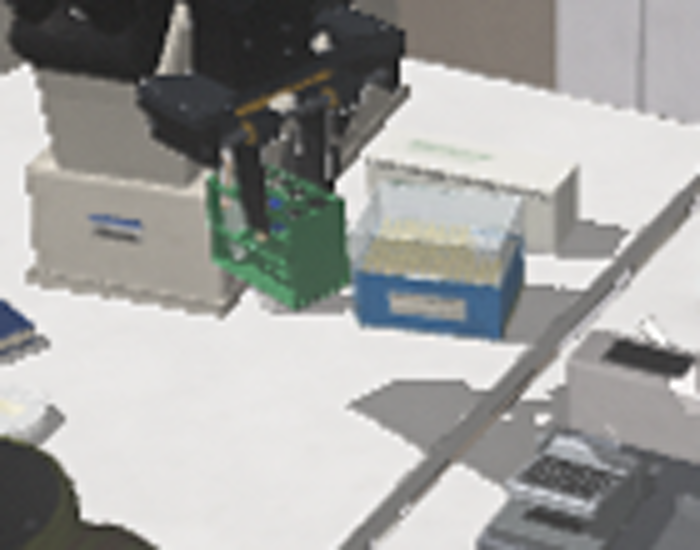

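The rack hangs upright in the gripper (crop px ~(280,240)), with tubes inside and bystanders clear. Now carry it over the deck.

```bash
python3 - <<'E'
from h import *
for p in((.4435,-.241,.1755),(.4435,-.241,.092)):print(tool(p))
E
```

```text
[-3.782e+01  6.090e+00 -2.000e-02]
[-37.81   6.11   8.33]
```

```bash
python3 -m inch '[[1,[-1.5,0.2,0],[0,0,0]],[1,[-4,0.6,0],[0,0,-2]],[1,[-7,1.1,0],[0,0,-4]],[1,[-10.5,1.7,0],[0,0,-7]],[1,[-14,2.3,0],[0,0,-9]],[1,[-17.5,2.8,0],[0,0,-11]],[1,[-21,3.4,0],[0,0,-13]],[1,[-24.5,4,0],[0,0,-15]],[1,[-28,4.5,0],[0,0,-17]],[1,[-31.5,5.1,0],[0,0,-18]],[1,[-34.5,5.6,0],[0,0,-19]],[1,[-36.5,5.9,0],[0,0,-19]],[1,[-37.8,6.1,0],[0,0,-19]],[1,[-37.8,6.1,0],[0,0,-19]],[1,[-37.8,6.1,2],[0,0,-19]],[1,[-37.8,6.1,5],[0,0,-19]],[1,[-37.8,6.1,7],[0,0,-19]],[1,[-37.8,6.1,8.3],[0,0,-19]],[1,[-37.8,6.1,8.3],[0,0,-19]],[1,[-37.8,6.1,8.3],[0,0,-19]]]'
python3 - <<'E'
from h import *
for c,(a,b,d,e) in(("top",(170,250,220,350)),("scene",(170,260,230,360))):
  im=ctrl.snapshot(c)[:,:,::-1];cv2.imwrite(f"pics/c_{c}.png",cv2.resize(im[a:b,d:e],None,fx=6,fy=6,interpolation=cv2.INTER_CUBIC))
s=ctrl.observe();Rm=R.from_rotvec(s["tcp_rot"]).as_matrix();print(Rm.round(4))
E
```

```text
time_s: 8.8
eef_pos: [0.4451, -0.2405, 0.0942]
tcp_rot: [2.169, 2.272, 0.0]
contact_force: [-0.3, 0.2, -3.3]
grip_width: 0.0452
grasp_force: 25.0
[[-0.0464  0.9989  0.0023]
 [ 0.9989  0.0464 -0.0015]
 [-0.0016  0.0022 -1.    ]]
```

View pics/c_scene.png

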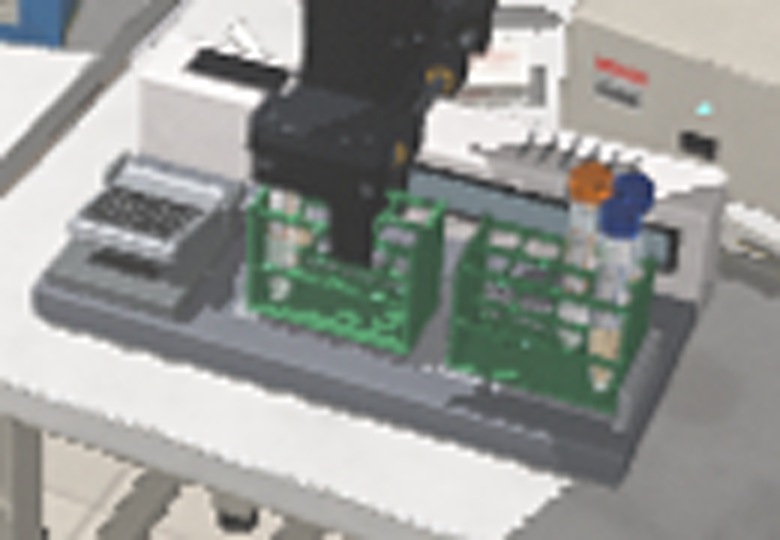

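The scene crop shows the loose rack just above the deck, in front of the rail, with a visible gap (~px 440) to the home rack. Lower to the deck.

```bash
python3 -m inch '[[1,[0,0,0],[0,0,0]],[1,[0,0,0.2],[0,0,0]],[1,[0,0,0.4],[0,0,0]],[1,[0,0,0.6],[0,0,0]],[1,[0,0,0.75],[0,0,0]],[1,[0,0,0.75],[0,0,0]],[1,[0,0,0.75],[0,0,0]]]'
```

```text
time_s: 9.6
eef_pos: [0.4451, -0.2411, 0.0886]
tcp_rot: [2.169, 2.272, -0.001]
contact_force: [-5.0, 3.0, 10.0]
grip_width: 0.0453
grasp_force: 25.0
```

```bash
python3 -m inch '[[1,[0,0,-0.15],[0,0,0]],[1,[0,0,-0.15],[0,0,0]]]'; python3 -m inch '[[1,[0,0,-0.1],[0,0,0]],[1,[0,0,-0.1],[0,0,0]]]'
python3 - <<'E'
from h import *
im=ctrl.snapshot("scene")[:,:,::-1];cv2.imwrite("pics/d.png",cv2.resize(im[195:240,260:330],None,fx=10,fy=10,interpolation=cv2.INTER_CUBIC))
E
```

```text
time_s: 9.8
eef_pos: [0.445, -0.2411, 0.0886]
tcp_rot: [2.169, 2.271, -0.0]
contact_force: [-2.9, 0.8, 4.6]
grip_width: 0.0453
grasp_force: 25.0
time_s: 10.0
eef_pos: [0.445, -0.241, 0.0886]
tcp_rot: [2.169, 2.271, -0.0]
contact_force: [-0.2, -1.7, 0.5]
grip_width: 0.0452
grasp_force: 25.0
```

View pics/d.png

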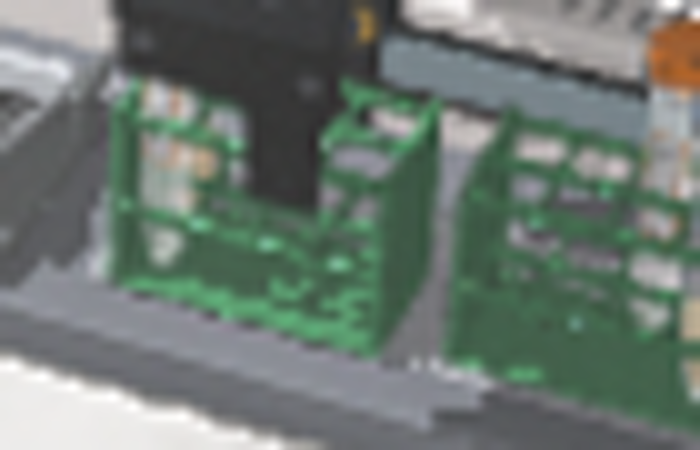

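The rack is on the deck, upright, with ~10+ mm gap to the home rack. Slide toward the rail.

```bash
python3 -m inch '[[1,[0,0.2,0],[0,0,0]],[1,[0,0.4,0],[0,0,0]],[1,[0,0.5,0],[0,0,0]],[1,[0,0.5,0],[0,0,0]]]'; python3 -m inch '[[1,[0,0.1,0],[0,0,0]],[1,[0,0.2,0],[0,0,0]],[1,[0,0.2,0],[0,0,0]]]';python3 -m inch '[[1,[0,0.1,0],[0,0,0]],[1,[0,0.1,0],[0,0,0]]]'
```

```text
time_s: 10.45
eef_pos: [0.4495, -0.2404, 0.0886]
tcp_rot: [-2.169, -2.272, 0.001]
contact_force: [-4.5, -0.1, 4.0]
grip_width: 0.0453
grasp_force: 25.0
time_s: 10.75
eef_pos: [0.4517, -0.2402, 0.0887]
tcp_rot: [-2.169, -2.272, -0.0]
contact_force: [-4.3, -0.0, 3.6]
grip_width: 0.0451
grasp_force: 25.0
time_s: 10.95
eef_pos: [0.4527, -0.2402, 0.0886]
tcp_rot: [-2.17, -2.272, -0.0]
contact_force: [-3.6, -0.4, 3.9]
grip_width: 0.045
grasp_force: 25.0
```

```bash
python3 -m inch '[[1,[0,0.1,-0.05],[0,0,0]],[1,[0,0.1,-0.05],[0,0,0]]]'; python3 -m inch '[[1,[0,0.1,0],[0,0,0]],[1,[0,0.1,0],[0,0,0]]]';python3 -m inch '[[1,[0,0.1,0],[0,0,0]],[1,[0,0.1,0],[0,0,0]]]';python3 -m inch '[[1,[0,0.1,0],[0,0,0]],[1,[0,0.1,0],[0,0,0]]]'
```

```text
time_s: 11.15
eef_pos: [0.4535, -0.2401, 0.0887]
tcp_rot: [-2.169, -2.272, 0.0]
contact_force: [-3.5, -1.6, -0.2]
grip_width: 0.0451
grasp_force: 25.0
time_s: 11.35
eef_pos: [0.4538, -0.2401, 0.0887]
tcp_rot: [-2.167, -2.271, 0.003]
contact_force: [-5.8, -1.2, 2.3]
grip_width: 0.0455
grasp_force: 25.0
time_s: 11.55
eef_pos: [0.4542, -0.2402, 0.0888]
tcp_rot: [-2.166, -2.271, 0.005]
contact_force: [-8.6, -1.5, 4.4]
grip_width: 0.0453
grasp_force: 25.0
time_s: 11.75
eef_pos: [0.4546, -0.2404, 0.0889]
tcp_rot: [-2.165, -2.27, 0.007]
contact_force: [-11.4, -1.8, 5.6]
grip_width: 0.0452
grasp_force: 25.0
```

Rail contact at x≈0.4537, as predicted. Ease off and slide to the home rack.

```bash
python3 -m inch '[[1,[0,-0.25,-0.05],[0,0,0]],[1,[-0.3,-0.25,-0.05],[0,0,0]],[1,[-0.6,-0.25,-0.05],[0,0,0]],[1,[-0.9,-0.25,-0.05],[0,0,0]],[1,[-0.9,-0.25,-0.05],[0,0,0]]]'; python3 -m inch '[[1,[-0.2,0,0],[0,0,0]],[1,[-0.2,0,0],[0,0,0]]]';python3 -m inch '[[1,[-0.15,0,0],[0,0,0]],[1,[-0.15,0,0],[0,0,0]]]'
```

```text
time_s: 12.25
eef_pos: [0.4544, -0.2494, 0.0891]
tcp_rot: [-2.169, -2.271, 0.001]
contact_force: [-2.2, 0.8, -2.6]
grip_width: 0.0452
grasp_force: 25.0
time_s: 12.45
eef_pos: [0.4544, -0.2513, 0.0893]
tcp_rot: [-2.169, -2.271, 0.001]
contact_force: [-2.1, 0.6, -2.9]
grip_width: 0.0451
grasp_force: 25.0
time_s: 12.65
eef_pos: [0.4546, -0.2527, 0.0895]
tcp_rot: [-2.169, -2.272, 0.0]
contact_force: [-4.4, 1.2, -2.6]
grip_width: 0.0454
grasp_force: 25.0
```

```bash
python3 -m inch '[[1,[-0.15,-0.05,0],[0,0,0]],[1,[-0.15,-0.05,0],[0,0,0]]]'; python3 -m inch '[[1,[-0.1,0,0],[0,0,0]],[1,[-0.1,0,0],[0,0,0]]]';python3 -m inch '[[1,[-0.1,0,0],[0,0,0]],[1,[-0.1,0,0],[0,0,0]]]'
```

```text
time_s: 12.85
eef_pos: [0.4545, -0.2545, 0.0898]
tcp_rot: [2.169, 2.271, 0.0]
contact_force: [-2.7, -0.3, -3.1]
grip_width: 0.0454
grasp_force: 25.0
time_s: 13.05
eef_pos: [0.4546, -0.2554, 0.0898]
tcp_rot: [2.169, 2.272, 0.0]
contact_force: [-2.9, 0.4, -2.9]
grip_width: 0.0456
grasp_force: 25.0
time_s: 13.25
eef_pos: [0.4546, -0.2564, 0.0898]
tcp_rot: [2.169, 2.272, 0.0]
contact_force: [-1.5, 0.8, -3.0]
grip_width: 0.0448
grasp_force: 25.0
```

```bash
for i in 1 2 3 4; do python3 -m inch '[[1,[-0.1,0,0.02],[0,0,0]],[1,[-0.1,0,0.02],[0,0,0]]]' | sed -n '2p;4p'; done
```

```text
eef_pos: [0.4546, -0.2574, 0.0896]
contact_force: [-1.4, 1.3, -1.5]
eef_pos: [0.4547, -0.2584, 0.0894]
contact_force: [-2.1, 0.6, -2.0]
eef_pos: [0.4547, -0.2594, 0.0891]
contact_force: [-1.7, 0.2, -2.6]
eef_pos: [0.4548, -0.2599, 0.089]
contact_force: [-1.8, 2.7, -0.1]
```

```bash
for i in 1 2; do python3 -m inch '[[1,[-0.1,0,0],[0,0,0]],[1,[-0.1,0,0],[0,0,0]]]' | sed -n '2,4p'; done
python3 - <<'E'
from h import *
for c,(a,b,d,e) in(("top",(190,240,260,360)),("scene",(180,250,250,350))):
  im=ctrl.snapshot(c)[:,:,::-1];cv2.imwrite(f"pics/e_{c}.png",cv2.resize(im[a:b,d:e],None,fx=7,fy=7,interpolation=cv2.INTER_CUBIC))
E
```

```text
eef_pos: [0.4548, -0.2601, 0.089]
tcp_rot: [-2.168, -2.271, -0.003]
contact_force: [-1.0, 6.1, 0.3]
eef_pos: [0.4548, -0.2602, 0.089]
tcp_rot: [-2.167, -2.269, -0.005]
contact_force: [-1.9, 10.1, 2.3]
```

View pics/e_scene.png

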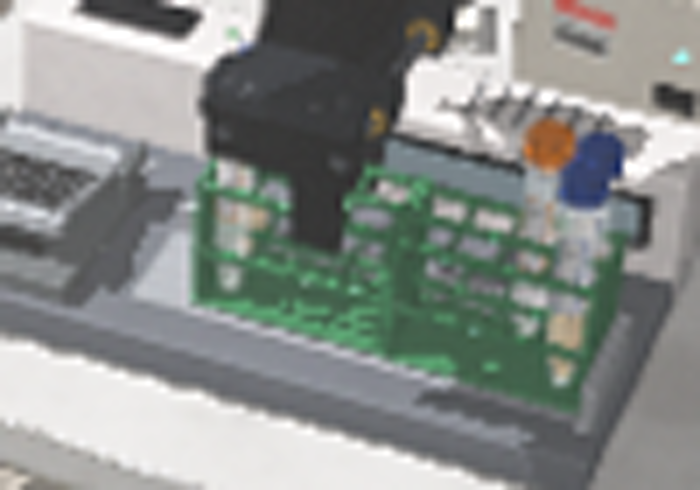

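The racks butt end to end (px ~390). Ease the push, set down, then release.

```bash
python3 -m inch '[[1,[0.17,0,0.03],[0,0,0]],[1,[0.17,0,0.06],[0,0,0]],[1,[0.17,0,0.06],[0,0,0]]]'
python3 -m inch '[[1,[0,0,0],[0,0,0]],[1,[0,0,0],[0,0,0]]]' 5
```

```text
time_s: 14.85
eef_pos: [0.4548, -0.2601, 0.0887]
tcp_rot: [-2.169, -2.272, -0.001]
contact_force: [-2.3, 5.7, 2.0]
grip_width: 0.0453
grasp_force: 25.0
time_s: 15.05
eef_pos: [0.455, -0.2607, 0.0886]
tcp_rot: [2.17, 2.27, 0.001]
contact_force: [-2.5, 2.5, 0.3]
grip_width: 0.0467
grasp_force: 5.0
```

```bash
python3 -m inch '[[0.3,[0,0,0],[0,0,0]],[0,[0,0,0],[0,0,0]],[-0.4,[0,0,0],[0,0,0]],[-0.6,[0,0,0],[0,0,0]],[-0.6,[0,0,0],[0,0,0]],[-0.6,[0,0,-2],[0,0,0]],[-0.6,[0,0,-5],[0,0,0]],[-0.6,[0,0,-9],[0,0,0]],[-0.6,[0,0,-12],[0,0,0]],[-0.6,[0,0,-12],[0,0,0]]]'
python3 -m inch '[[-0.6,[4,-1,0],[0,0,0]],[-0.6,[8,-2,0],[0,0,0]],[-0.6,[12,-2.5,0],[0,0,0]],[0,[15,-2.5,0],[0,0,0]],[0.6,[15,-2.5,0],[0,0,0]],[1,[15,-2.5,0],[0,0,0]],[1,[15,-2.5,0],[0,0,0]],[1,[15,-2.5,0],[0,0,0]]]'
python3 - <<'E'
from h import *
for c,(a,b,d,e) in(("top",(180,245,240,360)),("scene",(170,255,235,355))):
  im=ctrl.snapshot(c)[:,:,::-1];cv2.imwrite(f"pics/f_{c}.png",cv2.resize(im[a:b,d:e],None,fx=6,fy=6,interpolation=cv2.INTER_CUBIC))
  for q in("rack_home","rack_loose","treadle_pad"):print(c,q,[(np.round(r["location"],4).tolist(),round(r["conf"],2)) for r in ctrl.mark_of(c,q)])
a=cv2.imread("pics/f_top.png");b=cv2.imread("pics/f_scene.png");o=np.vstack([a,b]);cv2.imwrite("pics/f.png",cv2.resize(o,None,fx=.66,fy=.66))
print(tool((.4325,-.1065,.08)),ctrl.observe()["time_s"])
E
```

```text
time_s: 16.05
eef_pos: [0.4573, -0.2625, 0.2145]
tcp_rot: [2.162, 2.264, 0.002]
contact_force: [0.8, -0.5, 0.2]
grip_width: 0.0765
grasp_force: 0.0
time_s: 16.85
eef_pos: [0.4228, -0.1128, 0.208]
tcp_rot: [-2.171, -2.27, 0.001]
contact_force: [0.2, -0.6, -0.2]
grip_width: 0.0414
grasp_force: 0.0
top rack_home [([0.4624, -0.3382, 0.0243], 0.66)]
top rack_loose [([0.4523, -0.2472, 0.0302], 0.7)]
top treadle_pad []
scene rack_home [([0.4589, -0.343, 0.0284], 0.59)]
scene rack_loose [([0.4514, -0.2503, 0.0267], 0.65)]
scene treadle_pad [([0.4297, -0.1092, 0.0712], 0.7), ([0.44, -0.2142, 0.0363], 0.37)]
[ 0.51  1.   12.82] 17.25
```

View pics/f.png

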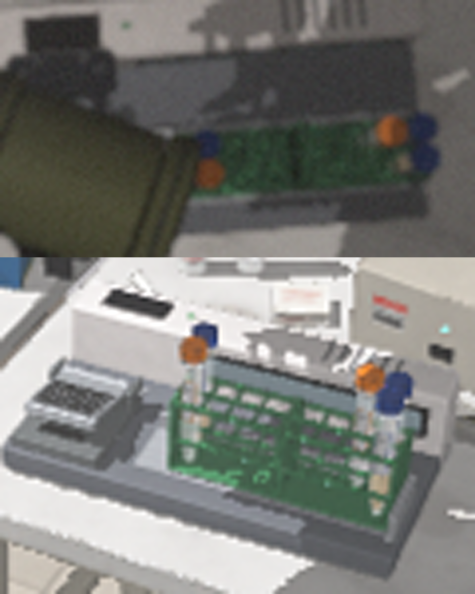

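The row is closed: both racks are in line along the rail with all five tubes standing. Next, the treadle.

```bash
python3 -m inch '[[1,[0.5,1,0],[0,0,0]],[1,[0.5,1,0],[0,0,0]],[1,[0.5,1,0],[0,0,0]],[1,[0.5,1,4],[0,0,0]],[1,[0.5,1,8],[0,0,0]],[1,[0.5,1,11],[0,0,0]],[1,[0.5,1,12.6],[0,0,0]],[1,[0.5,1,12.8],[0,0,0]],[1,[0.5,1,12.8],[0,0,0]]]'
python3 -m inch '[[1,[0,0,0.3],[0,0,0]],[1,[0,0,0.6],[0,0,0]],[1,[0,0,0.9],[0,0,0]],[1,[0,0,1.2],[0,0,0]],[1,[0,0,1.2],[0,0,0]]]'
```

```text
time_s: 18.15
eef_pos: [0.4325, -0.1063, 0.0803]
tcp_rot: [-2.169, -2.272, 0.0]
contact_force: [-1.7, -0.4, 0.3]
grip_width: 0.0004
grasp_force: 0.0
time_s: 18.65
eef_pos: [0.4324, -0.1067, 0.0684]
tcp_rot: [2.169, 2.272, -0.001]
contact_force: [-2.2, -1.0, 4.0]
grip_width: 0.0003
grasp_force: 1.9
```

```bash
python3 -m inch '[[1,[0,0,0.3],[0,0,0]],[1,[0,0,0.5],[0,0,0]],[1,[0,0,0.5],[0,0,0]]]'; python3 -m inch '[[1,[0,0,0.15],[0,0,0]],[1,[0,0,0.3],[0,0,0]],[1,[0,0,0.3],[0,0,0]]]'
```

```text
time_s: 18.95
eef_pos: [0.4322, -0.1066, 0.0631]
tcp_rot: [-2.169, -2.272, 0.002]
contact_force: [-4.2, -1.1, 5.2]
grip_width: 0.0004
grasp_force: 2.8
time_s: 19.25
eef_pos: [0.4323, -0.1067, 0.062]
tcp_rot: [-2.168, -2.271, 0.003]
contact_force: [-9.4, 0.3, 16.0]
grip_width: 0.0004
grasp_force: 8.1
```

Hard stop at z=0.062 with 16 N, as expected. Hold briefly, then let it up.

```bash
python3 -m inch '[[1,[0,0,0.1],[0,0,0]],[1,[0,0,0.1],[0,0,0]],[1,[0,0,0.1],[0,0,0]],[1,[0,0,-0.5],[0,0,0]],[1,[0,0,-1],[0,0,0]],[1,[0,0,-2],[0,0,0]],[1,[0,0,-5],[0,0,0]],[1,[0,0,-10],[0,0,0]],[1,[0,0,-15],[0,0,0]],[1,[6,-5,-18],[0,0,0]],[1,[11,-5,-18],[0,0,0]],[1,[16,-5,-18],[0,0,0]],[1,[20,-5,-18],[0,0,0]],[1,[20,-5,-18],[0,0,0]],[1,[20,-5,-18],[0,0,0]],[1,[20,-5,-18],[0,0,0]]]'
python3 - <<'E'
from h import *
im=ctrl.snapshot("scene")[:,:,::-1];cv2.imwrite("pics/g.png",cv2.resize(im[160:260,225:365],None,fx=5,fy=5,interpolation=cv2.INTER_CUBIC))
E
```

```text
time_s: 20.85
eef_pos: [0.3732, 0.0911, 0.24]
tcp_rot: [-2.168, -2.273, 0.001]
contact_force: [-0.6, 1.3, -0.2]
grip_width: 0.0009
grasp_force: 0.0
```

View pics/g.png

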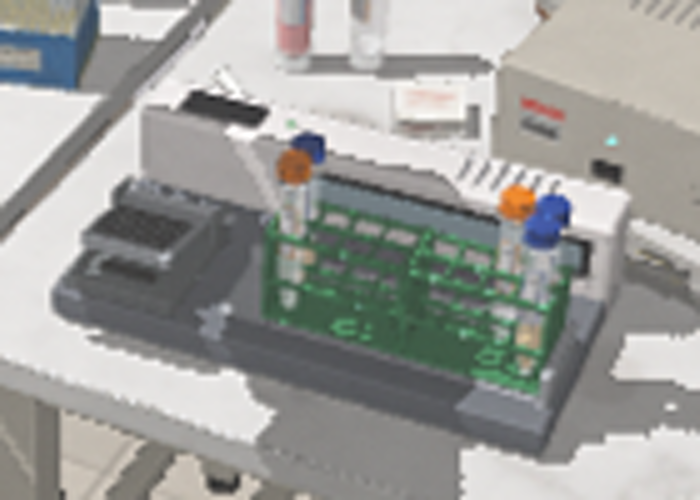

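The picture shows the treadle up again (px ~(150,230)), the row closed (px ~410) and all the tubes standing. Handing in.

```bash
python3 -c "
from bench import ctrl
print(ctrl.sign_off())"
```

```text
the job is handed in; nothing more can be done
None
```

I butted the loose rack against the first rack and along the guide rail, pressed the treadle to its stop and let it come up again, and handed the job in at about 21 s; no verdict came back, but the last picture showed the row closed and all five tubes standing.

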